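# Find the bird with the loose pin

### The arm

A 7-joint arm with a two-finger parallel gripper is mounted at the origin on the work surface. World frame = base frame: x ahead of the robot, y to its left, z up, the work surface at z = 0. Lengths are in m, angles in rad, forces in N, time in s.
With the tool pointing down it reaches from about 0.35 to 0.9 m from the base axis. Payload 8.1 kg.
Tool frame: the origin (TCP) lies at the centre of the arm's flange, where the gripper is bolted on; the fingertips stand 178 mm ahead of it and the grasp point (between the pads) lies 159 mm ahead of it; x points along the fingers, z is the direction in which the jaws open and shut, and the axes are right-handed (so a half turn about x gives the same grasp; the last joint's range is limited). The gripper opens to 92 mm and grips with 3 to 60 N. Pads are 19 mm wide; open, the fingers measure 130 mm over their backs; the gripper's body (75 mm by 190 mm) begins 47 mm behind the grasp point.
Start: joints at [-1.295, 0.434, 0.025, 1.573, -0.012, 1.134, -0.075], TCP at [0.231, 0.581, 0.405] pointing down, gripper open.
Joint ranges: [-2.62, 2.62], [-0.44, 2.09], [-1.27, 1.32], [0.08, 2.57], [-1.32, 4.46], [0.12, 2], [-2.74, 2.74]. Speed limits (rad/s): [2.22, 2.22, 3.01, 3.01, 3.14, 3.14, 3.14].

### API

Orientations are given as a rotation vector (axis times angle).
In Python, from cell import arm, get_image, search_frame, pinpoint gives the robot as it stands.
- The arm moves only by the tool arm_command, never from a script. Its argument "motion" is a list of rows, each a list of 7 numbers: the finger opening in mm, from 0 to 91.8, then the shift along the tool's x, y, z in mm, then the turn, a rotation vector about the tool's x, y, z in degrees. In form: [[fingers, x, y, z, ax, ay, az], ...]. A call has 1 to 5 rows; each row shifts and turns the commanded pose from where the row before left it, along the tool's axes as they then stand; what a row does not reach is not made up. A row lasts 1/8 s, in which the tool goes at most 62.5 mm and 10.7 degrees, less where a joint would pass 70% of its speed; a pose out of reach is approached as far as the arm can. A call with a gripper value outside its range is refused whole. The fingers move at their own pace and stop on an object; "newtons" is the grip in N (left out, the last holds). Time passes only in rows, so rows that do not move let the fingers close. It gives the time, the measured TCP pose, the force and the opening at its end, in the units of the state.
- arm.observe(): the state, without advancing time (a new reading comes with each control period).
- get_image(name): name is "scene" or "top" or "wrist"; returns a dict with "frame" (400x640x3 uint8, red, green, blue), "range_z" (400x640 float32, m along the optical axis (not along the pixel's ray), 0 where there is no reading), "K" (3x3 intrinsics, pixels), "origin" and "rotation" of the camera in the world; the wrist camera has in their place "tool_from_camera" (4x4, takes a point from camera to tool coordinates, whose origin is the TCP and whose axes are the tool frame's). Camera axes: x right, y down, z forward; pixel columns grow to the right and rows downward; lengths in m; the calibration is good to about 2 mm. A picture is of the moment at which its call begins: read the wrist's pose just before it.
- arm.sign_off(): hands the job in, once; it reports no verdict.
Trained networks look in the newest picture that a camera, given by its name, has taken for a name from the list of things; names that differ only in an ending like _2 or _b are one class to them, and where a whole thing is asked for, a point or a joint stands for the part that bears it (a point fixed in the world has none). Each returns a list of dicts, best first, with "p" (0 to 1); they miss things now and then, are a little off and sometimes report something else, mostly with a low value. They report only what shows in the picture. A call takes as long as a camera call. They do not tell look-alikes from the thing itself.
- search_frame(camera, target): "point" ([x, y, z] in m, in world coordinates, good to about 4 mm: the middle of the surface that is visible of it).
- pinpoint(camera, target): "point" ([x, y, z] in m, in world coordinates, good to about 4 mm: a listed point, or the origin of a listed thing).
The state is a dict: "clock": time; "joints": joint angles; "dq": joint speeds; "joint_efforts": joint torques, N m; "position": TCP position; "ee_rot": TCP orientation; "force": force on the tool from outside, world axes, zero at the start; "ft_torque": the same for the moment, N m; "width": opening from 0.0 (shut) to 1.0 (fully open).
Only numpy, scipy, OpenCV 4.12 (cv2) and the standard library are available. Lean on these libraries where they do the work, as an engineer would, in place of code of your own. Each camera call takes 0.05 s, during which the arm holds its last target. There are 200 camera calls.

### The job

One of the three wooden birds on the glass slab is loose on its pin. Rock the birds to find it, pressing each one down to its stop with a fingertip first at the beak end (on the crown), then on the tail, gently, never with more than about 20 N (two kilograms), then, still rocked tail-down so that the next person sees the slack, set the loose bird down gently, standing flat, in the returns tray; leave the two sound birds standing in their places on the slab and the other things alone.

Things in the scene. Friction and masses are not known exactly. Their poses are not given: they have to be found in the camera images.
- stand_a: Loose wooden stand of one of three look-alike bird figures (whole figure 0.3 to 0.5 kg). Plinth 130 (x) x 56 (y) x 14 mm; two upright cheeks at its middle, each 30 (x) x 8 (y) mm, tops 88 mm above the underside, 42 mm over their outer faces, the bird's back between and below their tops: lift it by these, pinched across y. Origin: centre of the underside, z up, beak to -x, tail to +x.
- bird_a: Bird on stand_a, 22 mm wide, 166 long, rocking beak- or tail-down on a cross pin. Origin on the pin, 62 mm over the underside; x beak to tail, y along pin. Set at up to 0.1 rad, which means nothing. It stays put; 1 to 2 N at an end moves it until a firm, springy stop (2 mm in 20 N). From stop to stop a sound bird's ends travel 2 to 6 mm, the loose one's 18; it may start near either stop.
- crown_a (a point): Top of the round head (30 mm disc, 22 mm wide) of bird_a, where to press the beak end down: 48 mm from the pin towards the beak and 29 mm above it.
- tail_a (a point): Top face of the flat tail of bird_a (52 mm long, 22 mm wide, 8 mm thick), where to press the tail end down: 52 mm from the pin towards the tail, 12 mm above it; the tail's end is another 32 mm out.
- stand_b: Loose wooden stand of one of three look-alike bird figures (whole figure 0.3 to 0.5 kg). Plinth 130 (x) x 56 (y) x 14 mm; two upright cheeks at its middle, each 30 (x) x 8 (y) mm, tops 88 mm above the underside, 42 mm over their outer faces, the bird's back between and below their tops: lift it by these, pinched across y. Origin: centre of the underside, z up, beak to -x, tail to +x.
- bird_b: Bird on stand_b, 22 mm wide, 166 long, rocking beak- or tail-down on a cross pin. Origin on the pin, 62 mm over the underside; x beak to tail, y along pin. Set at up to 0.1 rad, which means nothing. It stays put; 1 to 2 N at an end moves it until a firm, springy stop (2 mm in 20 N). From stop to stop a sound bird's ends travel 2 to 6 mm, the loose one's 18; it may start near either stop.
- crown_b (a point): Top of the round head (30 mm disc, 22 mm wide) of bird_b, where to press the beak end down: 48 mm from the pin towards the beak and 29 mm above it.
- tail_b (a point): Top face of the flat tail of bird_b (52 mm long, 22 mm wide, 8 mm thick), where to press the tail end down: 52 mm from the pin towards the tail, 12 mm above it; the tail's end is another 32 mm out.
- stand_c: Loose wooden stand of one of three look-alike bird figures (whole figure 0.3 to 0.5 kg). Plinth 130 (x) x 56 (y) x 14 mm; two upright cheeks at its middle, each 30 (x) x 8 (y) mm, tops 88 mm above the underside, 42 mm over their outer faces, the bird's back between and below their tops: lift it by these, pinched across y. Origin: centre of the underside, z up, beak to -x, tail to +x.
- bird_c: Bird on stand_c, 22 mm wide, 166 long, rocking beak- or tail-down on a cross pin. Origin on the pin, 62 mm over the underside; x beak to tail, y along pin. Set at up to 0.1 rad, which means nothing. It stays put; 1 to 2 N at an end moves it until a firm, springy stop (2 mm in 20 N). From stop to stop a sound bird's ends travel 2 to 6 mm, the loose one's 18; it may start near either stop.
- crown_c (a point): Top of the round head (30 mm disc, 22 mm wide) of bird_c, where to press the beak end down: 48 mm from the pin towards the beak and 29 mm above it.
- tail_c (a point): Top face of the flat tail of bird_c (52 mm long, 22 mm wide, 8 mm thick), where to press the tail end down: 52 mm from the pin towards the tail, 12 mm above it; the tail's end is another 32 mm out.
- shelf_glass: Fixed pale greenish glass slab, 240 (x) x 400 (y) x 16 mm high, on which the three birds stand in a row along y, about 140 mm apart. Origin: centre of its underside, on the counter.
- tray: Fixed dark wooden returns tray, open on top: 222 (x) x 132 (y) mm outside, 26 mm high, walls 6 mm thick, inner floor 6 mm above the underside. A bird figure fits flat in it lengthwise, along the tray's x, either way round. Origin: centre of its underside, on the counter.
- dragon: Bystander: dark beaded dragon ornament, about 72 mm wide and 140 mm tall. Origin: centre of its underside.
- tin: Bystander: plain metal tin, 66 mm diameter, 85 mm tall. Origin: centre of its underside.
- bowl: Bystander: white bowl, 100 mm diameter, 45 mm tall. Origin: centre of its underside.
There are look-alikes about, which are no part of the job. Leave any pink, purple or red look-alike of the stand_a alone.

How it is judged:
On the way, in this order (a step that is already met when the one before it is completed fails the run):
1. a bird is pressed down at the beak end to a stop that only the loose one can reach (((z of crown_a in the frame of stand_a below 0.0828 m and contact force between the fingers and bird_a above 0.5 N) or (z of crown_b in the frame of stand_b below 0.0828 m and contact force between the fingers and bird_b above 0.5 N) or (z of crown_c in the frame of stand_c below 0.0828 m and contact force between the fingers and bird_c above 0.5 N))), for 0.1 s.
2. the loose bird is rocked back, pressed down to its stop at the tail (((z of tail_a in the frame of stand_a below 0.0654 m and contact force between the fingers and bird_a above 0.5 N) or (z of tail_b in the frame of stand_b below 0.0654 m and contact force between the fingers and bird_b above 0.5 N) or (z of tail_c in the frame of stand_c below 0.0654 m and contact force between the fingers and bird_c above 0.5 N))), for 0.1 s.
At the end, for the whole second after the job is handed in: The loose bird stands at rest, flat on the tray's floor between its walls (underside within 4 mm of it, tilt under 0.06 rad), still rocked tail-down (tail point under 67 mm above the stand's underside, beyond any sound bird); the two sound birds stand upright within 25 mm of their places (((x of stand_a in the frame of tray between -0.045 and 0.045 m and y of stand_a in the frame of tray between -0.034 and 0.034 m and z of stand_a in the frame of tray below 0.01 m and angle between each of stand_a, stand_b, stand_c's own z axis and vertical below 0.06 rad and linear speed of stand_a below 0.02 m/s and z of tail_a in the frame of stand_a below 0.067 m and distance of each of stand_b, stand_c from where it was at the start of the episode below 0.025 m) or (x of stand_b in the frame of tray between -0.045 and 0.045 m and y of stand_b in the frame of tray between -0.034 and 0.034 m and z of stand_b in the frame of tray below 0.01 m and angle between each of stand_b, stand_a, stand_c's own z axis and vertical below 0.06 rad and linear speed of stand_b below 0.02 m/s and z of tail_b in the frame of stand_b below 0.067 m and distance of each of stand_a, stand_c from where it was at the start of the episode below 0.025 m) or (x of stand_c in the frame of tray between -0.045 and 0.045 m and y of stand_c in the frame of tray between -0.034 and 0.034 m and z of stand_c in the frame of tray below 0.01 m and angle between each of stand_c, stand_a, stand_b's own z axis and vertical below 0.06 rad and linear speed of stand_c below 0.02 m/s and z of tail_c in the frame of stand_c below 0.067 m and distance of each of stand_a, stand_b from where it was at the start of the episode below 0.025 m))); the robot touches nothing.
It fails at once if a bird was pressed or squeezed on its hinged part with more than 20 N (contact force between any of the fingers, the arm and bird_a above 20 N or contact force between any of the fingers, the arm and bird_b above 20 N or contact force between any of the fingers, the arm and bird_c above 20 N).
It fails at once if a bird was dropped or slammed into the tray (it came down on the floor faster than a gentle setting-down) ((horizontal distance between stand_a and tray below 0.06 m and z of stand_a in the frame of tray below 0.02 m and linear speed of stand_a above 0.45 m/s) or (horizontal distance between stand_b and tray below 0.06 m and z of stand_b in the frame of tray below 0.02 m and linear speed of stand_b above 0.45 m/s) or (horizontal distance between stand_c and tray below 0.06 m and z of stand_c in the frame of tray below 0.02 m and linear speed of stand_c above 0.45 m/s)).
It fails at once if a bird was tipped over (angle between any of stand_a, stand_b, stand_c's own z axis and vertical above 0.5 rad).
It fails at once if a bystander was pushed aside (distance of any of dragon, tin, bowl from where it was at the start of the episode above 0.02 m).
It also fails if it takes over 72 s, if anything falls off the work surface, if the arm or the gripper's body presses on something with over 40 N, if the wrist force passes 120 N, or if a joint passes its speed limit or range.

## Working session

There is one attempt and no reset: what is moved stays moved. The work goes in short steps, Python scripts to look and compute and a tool call to move; the robot and the scene stay as the last step left them, time stands still between calls to the robot, and variables do not carry over. Pictures are saved under pics/ and viewed, about 8 in all and at most 12, crops included, and the job is handed in when it is done.

Besides the shell and the picture viewer there is one more tool, called after "Call:" in YAML: its name, and indented under it one key for each argument. arm_command: Moves the arm, as the interface text tells. Its arguments: {"type":"object","properties":{"motion":{"type":"array"},"newtons":{"type":"number"}},"required":["motion"]}

```bash
mkdir -p pics; ls; cat > h.py <<'E'
import numpy as np, cv2
from cell import arm,get_image,search_frame,pinpoint
from scipy.spatial.transform import Rotation as R
def save(im,n): cv2.imwrite('pics/'+n,im['frame'][:,:,::-1])
def px(im,p):
    c=im['rotation'].T@(np.array(p)-im['origin']); q=im['K']@c; return (q[:2]/q[2]).round(0)
def cloud(im):
    z=im['range_z'];v,u=np.mgrid[:400,:640];K=im['K']
    c=np.stack([(u-K[0,2])/K[0,0]*z,(v-K[1,2])/K[1,1]*z,z],-1)
    if 'origin' in im: return c@np.array(im['rotation']).T+np.array(im['origin'])
    T=np.array(im['tool_from_camera']);s=arm.observe()
    return (c@T[:3,:3].T+T[:3,3])@R.from_rotvec(s['ee_rot']).as_matrix().T+np.array(s['position'])
E
python3 - <<'E'
from h import *
s=arm.observe();print({k:np.round(s[k],3) for k in s}); print(R.from_rotvec(s['ee_rot']).as_matrix().round(2))
for c in('top','scene'):
    im=get_image(c);save(im,c+'1.png');im['rotation']=np.array(im['rotation'])
    for t in('stand_a','bird_a','crown_a','tail_a','tray','shelf_glass','dragon','tin','bowl'):
        for d in pinpoint(c,t)[:6]: print(c,t,np.round(d['point'],3),round(d['p'],2),px(im,d['point']))
E
```

```text
pics
{'clock': np.float64(0.0), 'joints': array([-1.295,  0.435,  0.025,  1.574, -0.012,  1.134, -0.075]), 'dq': array([-0.   ,  0.001,  0.   , -0.003,  0.001,  0.   ,  0.001]), 'joint_efforts': array([-1.0000e-03, -6.6786e+01,  9.8400e-01, -3.1447e+01, -6.1000e-02,
        4.2000e-02,  0.0000e+00]), 'position': array([0.231, 0.58 , 0.404]), 'ee_rot': array([-0.927,  1.366,  0.925]), 'force': array([-0.315,  0.447, -0.156]), 'ft_torque': array([-0.031,  0.014,  0.063]), 'width': np.float64(0.999)}
[[-0.   -0.93  0.37]
 [-0.    0.37  0.93]
 [-1.   -0.   -0.  ]]Traceback (most recent call last):
  File "<stdin>", line 6, in <module>
  File "h.py", line 6, in px
    c=im['rotation'].T@(np.array(p)-im['origin']); q=im['K']@c; return (q[:2]/q[2]).round(0)
                                                     ~~~~~~~^~
ValueError: matmul: Input operand 1 does not have enough dimensions (has 0, gufunc core with signature (n?,k),(k,m?)->(n?,m?) requires 1)
```

```bash
sed -i "s/im\['rotation'\].T@/rm(im).T@/; s/np.array(im\['rotation'\]).T/rm(im).T/" h.py; cat >> h.py <<'E'
def rm(im):
    r=np.array(im['rotation']); return R.from_rotvec(r).as_matrix() if r.shape==(3,) else r
E
python3 - <<'E'
from h import *
for c in('top','scene'):
    im=get_image(c);save(im,c+'1.png')
    print(np.round(im['rotation'],3),np.round(im['origin'],3))
    for t in('stand_a','bird_a','crown_a','tail_a','tray','shelf_glass','dragon','tin','bowl'):
        for d in pinpoint(c,t)[:6]: print(c,t,np.round(d['point'],3),round(d['p'],2),px(im,d['point']))
E
```

```text
[-2.148  2.159 -0.17 ] [ 0.349 -0.067  1.263]
top stand_a [0.508 0.033 0.017] 0.97 [275. 208.]
top stand_a [ 0.494 -0.242  0.013] 0.82 [372. 213.]
top stand_a [ 0.515 -0.092  0.012] 0.77 [319. 206.]
top stand_a [ 0.494 -0.456  0.003] 0.66 [445. 213.]
top stand_a [ 0.296  0.181 -0.003] 0.65 [223. 285.]
top bird_a [ 0.492 -0.455  0.06 ] 0.91 [451. 211.]
top bird_a [0.506 0.035 0.075] 0.88 [273. 207.]
top bird_a [ 0.496 -0.242  0.076] 0.78 [375. 210.]
top bird_a [0.299 0.184 0.062] 0.73 [217. 285.]
top bird_a [ 0.254 -0.223  0.062] 0.69 [370. 301.]
top bird_a [ 0.519 -0.097  0.08 ] 0.59 [321. 201.]
top crown_a [ 0.468 -0.108  0.106] 0.74 [326. 219.]
top crown_a [ 0.272 -0.181  0.085] 0.72 [354. 295.]
top crown_a [ 0.493 -0.506  0.084] 0.66 [473. 210.]
top crown_a [0.343 0.167 0.087] 0.65 [222. 268.]
top crown_a [ 0.454 -0.259  0.106] 0.63 [383. 224.]
top crown_a [0.464 0.04  0.108] 0.57 [270. 221.]
top tail_a [ 0.242 -0.274  0.076] 0.98 [389. 305.]
top tail_a [ 0.546 -0.23   0.087] 0.86 [371. 191.]
top tail_a [0.252 0.197 0.081] 0.78 [210. 303.]
top tail_a [ 0.565 -0.086  0.094] 0.74 [3
[... 1532 characters left out ...]
   0.088] 0.89 [265. 225.]
scene tail_a [0.556 0.024 0.082] 0.71 [354. 216.]
scene tail_a [ 0.239 -0.27   0.074] 0.67 [244. 166.]
scene tail_a [0.25  0.198 0.077] 0.65 [379. 151.]
scene tail_a [ 0.494 -0.4    0.075] 0.64 [204. 225.]
scene tray [ 0.542  0.281 -0.001] 0.82 [431. 221.]
scene tray [0.556 0.022 0.084] 0.57 [353. 216.]
scene shelf_glass [ 0.509 -0.104 -0.006] 0.57 [308. 232.]
scene dragon [ 0.753 -0.234 -0.   ] 0.85 [275. 306.]
scene dragon [ 0.516 -0.1    0.016] 0.32 [310. 229.]
scene dragon [ 0.754  0.242 -0.   ] 0.29 [448. 276.]
scene tin [ 0.779  0.074 -0.002] 0.98 [393. 294.]
scene bowl [ 0.754  0.242 -0.001] 0.88 [449. 276.]
scene bowl [ 0.451 -0.255  0.11 ] 0.57 [252. 199.]
```

View pics/top1.png

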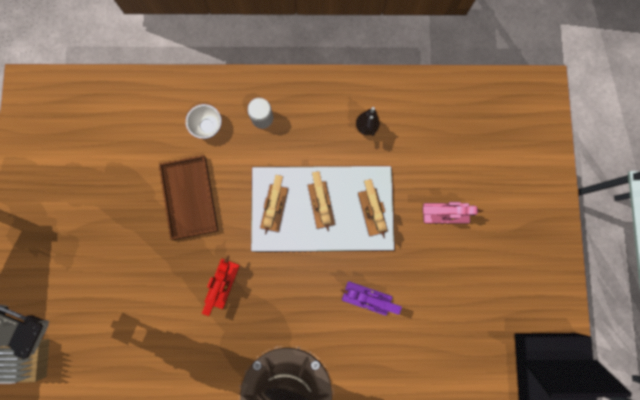

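View pics/scene1.png

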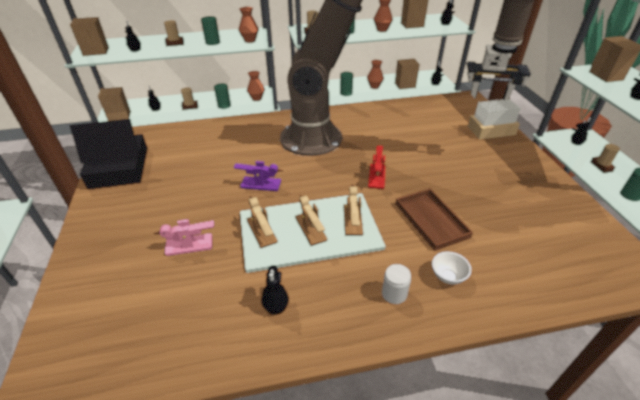

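Call:
arm_command:
  motion:
    - [0,0,-32,-31,0,0,0]
    - [0,0,-32,-31,0,0,0]
    - [0,0,-32,-31,0,0,0]
    - [0,0,-32,-31,0,0,0]
    - [0,0,-32,-31,0,0,0]
  newtons: 10

```text
clock: 1.72
position: [0.323, 0.3761, 0.4049]
ee_rot: [-0.926, 1.364, 0.926]
force: [1.0, 0.2, -0.1]
width: 0.504
```

Call:
arm_command:
  motion:
    - [0,0,-32,-31,0,0,0]
    - [0,0,-32,-31,0,0,0]
    - [0,0,-32,-31,0,0,0]
    - [0,0,-32,-31,0,0,0]
    - [0,0,-32,-31,0,0,0]

```text
clock: 2.35
position: [0.4142, 0.1729, 0.405]
ee_rot: [-0.926, 1.364, 0.926]
force: [0.3, -0.8, -0.2]
width: 0.012
```

Call:
arm_command:
  motion:
    - [0,0,-32,-31,0,0,0]
    - [0,0,-32,-31,0,0,0]
    - [0,0,-32,-31,0,0,0]
    - [0,0,-32,-31,0,0,0]
    - [0,0,-32,-31,0,0,0]

```text
clock: 2.98
position: [0.5056, -0.0302, 0.405]
ee_rot: [-0.926, 1.364, 0.926]
force: [0.0, -0.3, -0.2]
width: 0.007
```

Call:
arm_command:
  motion:
    - [0,0,0,0,-8,0,0]
    - [0,0,0,0,-7,0,0]
    - [0,0,0,0,-7,0,0]
    - [0,0,0,0,0,0,0]

```text
clock: 3.48
position: [0.5051, -0.029, 0.4048]
ee_rot: [-1.212, 1.207, 1.212]
force: [-0.1, -0.6, -0.4]
width: 0.003
```

```bash
python3 - <<'E'
from h import *
s=arm.observe();print({k:np.round(s[k],3) for k in ('clock','joints','position','force','width')}); print(R.from_rotvec(s['ee_rot']).as_matrix().round(3))
im=get_image('wrist');save(im,'w1.png');print(np.round(im['tool_from_camera'],3),im['K'])
P=cloud(im);np.save('w1.npy',P)
for t in('stand_a','bird_a','crown_a','tail_a','tray','shelf_glass'):
    for d in pinpoint('wrist',t)[:4]: print(t,np.round(d['point'],3),round(d['p'],2))
E
```

```text
{'clock': np.float64(3.475), 'joints': array([-0.31 ,  0.24 ,  0.322,  1.878, -0.088,  1.037,  1.624]), 'position': array([ 0.505, -0.029,  0.405]), 'force': array([-0.098, -0.639, -0.429]), 'width': np.float64(0.003)}
[[ 0.    -1.    -0.004]
 [ 0.    -0.004  1.   ]
 [-1.    -0.     0.   ]]
[[ 0.001 -0.269  0.963  0.021]
 [ 0.001 -0.963 -0.269  0.073]
 [ 1.     0.001 -0.     0.001]
 [ 0.     0.     0.     1.   ]] [[332.07809521   0.         323.30350645]
 [  0.         332.07809521 203.7888566 ]
 [  0.           0.           1.        ]]
stand_a [ 0.496 -0.242  0.014] 0.95
stand_a [ 0.519 -0.1    0.013] 0.88
stand_a [0.51  0.033 0.019] 0.68
stand_a [ 0.547 -0.231  0.088] 0.54
bird_a [0.512 0.037 0.08 ] 0.85
bird_a [ 0.514 -0.095  0.082] 0.67
bird_a [ 0.566 -0.085  0.094] 0.61
bird_a [ 0.495 -0.24   0.074] 0.6
crown_a [ 0.45  -0.251  0.111] 0.97
crown_a [ 0.471 -0.106  0.107] 0.93
crown_a [0.46  0.04  0.106] 0.59
tail_a [ 0.545 -0.229  0.091] 0.91
tail_a [0.562 0.024 0.088] 0.76
tail_a [ 0.566 -0.086  0.093] 0.69
tail_a [0.541 0.282 0.   ] 0.67
tray [ 0.538  0.282 -0.001] 0.92
```

View pics/w1.png

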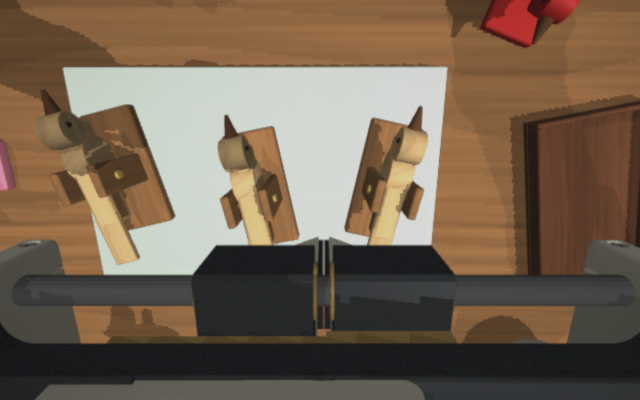

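```bash
cat > m.py <<'E'
from h import *
P=np.load('w1.npy').reshape(-1,3)
for n,c,yaw in(('A',(.510,.0345),-8.6),('B',(.516,-.098),12.5),('C',(.495,-.2415),16)):
    y=np.radians(yaw);M=np.array([[np.cos(y),np.sin(y)],[-np.sin(y),np.cos(y)]])
    L=(P[:,:2]-c)@M.T;Z=P[:,2]
    near=(abs(L[:,0])<95)&(abs(L[:,0])<.095)&(abs(L[:,1])<.045)
    ch=near&(abs(Z-.104)<.003)&(abs(L[:,0])<.022)&(abs(L[:,1])>.009)&(abs(L[:,1])<.028)
    print(n,'cheek',ch.sum(),L[ch].min(0).round(4),L[ch].max(0).round(4))
    for s in(-1,1):
        k=ch&(s*L[:,1]>0); print('  side',s,k.sum(),(np.median(L[k],0)).round(4),np.median(Z[k]).round(4)) if k.sum() else 0
    for nm,x0,w in(('crown',-.048,.006),('tail',.052,.01)):
        k=near&(abs(L[:,0]-x0)<w)&(Z>.07)&(abs(L[:,1])<.016)
        if k.sum(): print('  ',nm,k.sum(),np.percentile(Z[k],[50,95]).round(4),L[k][:,1].min().round(4),L[k][:,1].max().round(4))
    k=near&(abs(Z-.030)<.004)
    r=cv2.minAreaRect(P[k][:,:2].astype('f4')*1000);print('  plinth',np.round(r[0],1),np.round(r[1],1),round(r[2],1))
E
python3 m.py
```

```text
A cheek 580 [-0.019  -0.0205] [0.0128 0.0226]
  side -1 292 [-0.0045 -0.0158] 0.1029
  side 1 288 [-0.0028  0.0179] 0.1029
   crown 1273 [0.2957 0.3064] -0.0082 0.0159
   tail 107 [0.0869 0.0881] -0.0127 0.0095
  plinth [506.2  33.9] [ 53.4 129.7] 76.6
B cheek 567 [-0.015  -0.0194] [0.0153 0.0231]
  side -1 280 [-0.0005 -0.0147] 0.1031
  side 1 287 [0.0003 0.0191] 0.1029
   crown 2559 [0.3007 0.31  ] -0.0082 0.016
   tail 2 [0.0818 0.0873] 0.0108 0.0119
  plinth [515.4 -94.3] [129.6  54.7] 13.0
C cheek 651 [-0.0157 -0.0208] [0.0153 0.0223]
  side -1 324 [-0.0013 -0.0155] 0.1029
  side 1 327 [0.0003 0.0185] 0.103
   crown 809 [0.1056 0.1088] -0.0087 0.0157
   tail 524 [0.0866 0.088 ] -0.0135 0.0105
  plinth [ 494.  -239.5] [130.4  54.9] 14.5
```

Call:
arm_command:
  motion:
    - [0,0,23,37,0,0,0]
    - [0,0,23,37,0,0,0]
    - [0,40,0,0,0,0,0]
    - [0,40,0,0,0,0,0]
    - [0,30,0,0,0,0,0]

```text
clock: 4.45
position: [0.4584, 0.0451, 0.2935]
ee_rot: [-1.213, 1.207, 1.213]
force: [0.4, 0.2, 0.8]
width: 0.006
```

Call:
arm_command:
  motion:
    - [0,3,0,0,0,0,0]
    - [0,0,0,0,0,0,0]

```text
clock: 4.7
position: [0.4591, 0.0449, 0.2924]
ee_rot: [-1.213, 1.207, 1.212]
force: [-0.1, 0.1, 0.0]
width: 0.004
```

Call:
arm_command:
  motion:
    - [0,1,0,0,0,0,0]
    - [0,1,0,0,0,0,0]
    - [0,1,0,0,0,0,0]
    - [0,1,0,0,0,0,0]
    - [0,0,0,0,0,0,0]

```text
clock: 5.32
position: [0.4587, 0.0449, 0.2877]
ee_rot: [-1.213, 1.207, 1.213]
force: [0.3, 0.5, -1.1]
width: 0.006
```

Call:
arm_command:
  motion:
    - [0,0.7,0,0,0,0,0]
    - [0,0.7,0,0,0,0,0]
    - [0,0,0,0,0,0,0]

```text
clock: 5.7
position: [0.4587, 0.0449, 0.2863]
ee_rot: [-1.213, 1.207, 1.213]
force: [0.2, 0.6, 0.3]
width: 0.008
```

Call:
arm_command:
  motion:
    - [0,0.7,0,0,0,0,0]
    - [0,0.7,0,0,0,0,0]
    - [0,0,0,0,0,0,0]

```text
clock: 6.08
position: [0.4587, 0.0449, 0.2853]
ee_rot: [-1.213, 1.207, 1.213]
force: [-3.7, -0.5, 9.7]
width: 0.003
```

Call:
arm_command:
  motion:
    - [0,0.4,0,0,0,0,0]
    - [0,0,0,0,0,0,0]
    - [0,0,0,0,0,0,0]

```text
clock: 6.45
position: [0.4587, 0.0449, 0.2852]
ee_rot: [-1.213, 1.206, 1.213]
force: [-4.4, -0.7, 14.0]
width: 0.003
```

Call:
arm_command:
  motion:
    - [0,-15,0,0,0,0,0]
    - [0,0,-49,-11,0,0,0]
    - [0,0,-49,-11,0,0,0]
    - [0,12,0,0,0,0,0]
    - [0,10,0,0,0,0,0]

```text
clock: 7.08
position: [0.5562, 0.0234, 0.2764]
ee_rot: [-1.212, 1.208, 1.214]
force: [-0.6, -0.3, -0.5]
width: 0.006
```

Call:
arm_command:
  motion:
    - [0,1.5,0,0,0,0,0]
    - [0,1.5,0,0,0,0,0]
    - [0,0,0,0,0,0,0]

```text
clock: 7.45
position: [0.5566, 0.0236, 0.2748]
ee_rot: [-1.213, 1.206, 1.213]
force: [0.5, 0.1, 0.3]
width: 0.007
```

Call:
arm_command:
  motion:
    - [0,1,0,0,0,0,0]
    - [0,1,0,0,0,0,0]
    - [0,1,0,0,0,0,0]
    - [0,1,0,0,0,0,0]
    - [0,0,0,0,0,0,0]

```text
clock: 8.07
position: [0.5568, 0.0234, 0.2704]
ee_rot: [-1.213, 1.207, 1.213]
force: [0.7, -0.6, 0.6]
width: 0.004
```

Call:
arm_command:
  motion:
    - [0,0.7,0,0,0,0,0]
    - [0,0.7,0,0,0,0,0]
    - [0,0,0,0,0,0,0]

```text
clock: 8.45
position: [0.5568, 0.0234, 0.2691]
ee_rot: [-1.213, 1.207, 1.213]
force: [0.1, -0.0, -1.1]
width: 0.001
```

Call:
arm_command:
  motion:
    - [0,0.7,0,0,0,0,0]
    - [0,0.7,0,0,0,0,0]
    - [0,0,0,0,0,0,0]

```text
clock: 8.82
position: [0.557, 0.0234, 0.2678]
ee_rot: [-1.213, 1.206, 1.213]
force: [1.5, -0.6, 1.3]
width: 0.005
```

Contact just beginning (1–2 N).

Call:
arm_command:
  motion:
    - [0,0.6,0,0,0,0,0]
    - [0,0.6,0,0,0,0,0]
    - [0,0,0,0,0,0,0]

```text
clock: 9.2
position: [0.5569, 0.0234, 0.2665]
ee_rot: [-1.213, 1.207, 1.213]
force: [1.1, -0.4, 1.7]
width: 0.006
```

Call:
arm_command:
  motion:
    - [0,0.6,0,0,0,0,0]
    - [0,0.6,0,0,0,0,0]
    - [0,0,0,0,0,0,0]

```text
clock: 9.57
position: [0.5569, 0.0234, 0.2654]
ee_rot: [-1.213, 1.207, 1.213]
force: [0.6, -0.3, 2.5]
width: 0.009
```

Call:
arm_command:
  motion:
    - [0,0.6,0,0,0,0,0]
    - [0,0.5,0,0,0,0,0]
    - [0,0,0,0,0,0,0]

```text
clock: 9.95
position: [0.557, 0.0234, 0.265]
ee_rot: [-1.213, 1.206, 1.213]
force: [-2.2, 0.1, 11.7]
width: 0.008
```

Call:
arm_command:
  motion:
    - [0,-40,0,0,0,0,0]
    - [0,0,29,-43,0,0,0]
    - [0,0,29,-43,0,0,0]
    - [0,0,30,-43,0,0,0]
    - [0,12,0,0,0,0,0]

```text
clock: 10.58
position: [0.467, -0.1094, 0.2924]
ee_rot: [-1.208, 1.211, 1.209]
force: [0.8, 1.0, -0.2]
width: 0.009
```

Call:
arm_command:
  motion:
    - [0,1,0,0,0,0,0]
    - [0,1,0,0,0,0,0]
    - [0,0,0,0,0,0,0]

```text
clock: 10.95
position: [0.47, -0.1052, 0.2902]
ee_rot: [-1.214, 1.206, 1.214]
force: [-1.0, -0.7, -0.7]
width: 0.001
```

Call:
arm_command:
  motion:
    - [0,1,0,0,0,0,0]
    - [0,1,0,0,0,0,0]
    - [0,0,0,0,0,0,0]

```text
clock: 11.32
position: [0.4695, -0.106, 0.2882]
ee_rot: [-1.213, 1.207, 1.213]
force: [0.1, -0.6, 0.4]
width: 0.004
```

Call:
arm_command:
  motion:
    - [0,0.7,0,0,0,0,0]
    - [0,0.7,0,0,0,0,0]
    - [0,0,0,0,0,0,0]

```text
clock: 11.7
position: [0.4695, -0.1061, 0.2868]
ee_rot: [-1.213, 1.207, 1.213]
force: [1.0, -0.0, -1.5]
width: 0.004
```

Call:
arm_command:
  motion:
    - [0,0.7,0,0,0,0,0]
    - [0,0.7,0,0,0,0,0]
    - [0,0,0,0,0,0,0]

```text
clock: 12.08
position: [0.4695, -0.1061, 0.2854]
ee_rot: [-1.213, 1.207, 1.213]
force: [0.5, 0.2, -0.5]
width: 0.005
```

Call:
arm_command:
  motion:
    - [0,0.7,0,0,0,0,0]
    - [0,0.7,0,0,0,0,0]
    - [0,0,0,0,0,0,0]

```text
clock: 12.45
position: [0.4695, -0.106, 0.284]
ee_rot: [-1.213, 1.207, 1.213]
force: [0.8, -0.0, 0.5]
width: 0.005
```

Call:
arm_command:
  motion:
    - [0,0.7,0,0,0,0,0]
    - [0,0.7,0,0,0,0,0]
    - [0,0,0,0,0,0,0]

```text
clock: 12.82
position: [0.4694, -0.1061, 0.2826]
ee_rot: [-1.213, 1.207, 1.213]
force: [-1.3, -0.8, 0.3]
width: 0.005
```

Call:
arm_command:
  motion:
    - [0,0.7,0,0,0,0,0]
    - [0,0.7,0,0,0,0,0]
    - [0,0,0,0,0,0,0]

```text
clock: 13.2
position: [0.4695, -0.1061, 0.2812]
ee_rot: [-1.213, 1.207, 1.213]
force: [-0.1, -0.0, -0.4]
width: 0.004
```

Call:
arm_command:
  motion:
    - [0,0.7,0,0,0,0,0]
    - [0,0.7,0,0,0,0,0]
    - [0,0,0,0,0,0,0]

```text
clock: 13.58
position: [0.4695, -0.1061, 0.2801]
ee_rot: [-1.213, 1.207, 1.213]
force: [-2.5, 0.0, 7.4]
width: 0.003
```

Call:
arm_command:
  motion:
    - [0,0.4,0,0,0,0,0]
    - [0,0,0,0,0,0,0]

```text
clock: 13.82
position: [0.4695, -0.1061, 0.2799]
ee_rot: [-1.213, 1.206, 1.213]
force: [-3.6, -0.0, 10.7]
width: 0.004
```

Call:
arm_command:
  motion:
    - [0,-18,0,0,0,0,0]
    - [0,0,-48,11,0,0,0]
    - [0,0,-49,11,0,0,0]
    - [0,8,0,0,0,0,0]
    - [0,8,0,0,0,0,0]

```text
clock: 14.45
position: [0.5659, -0.0836, 0.2805]
ee_rot: [-1.213, 1.208, 1.214]
force: [-0.4, -0.4, -0.5]
width: 0.006
```

Call:
arm_command:
  motion:
    - [0,1,0,0,0,0,0]
    - [0,0,0,0,0,0,0]

```text
clock: 14.7
position: [0.5658, -0.0839, 0.2805]
ee_rot: [-1.212, 1.207, 1.213]
force: [-0.0, -0.9, 0.1]
width: 0.005
```

Call:
arm_command:
  motion:
    - [0,1,0,0,0,0,0]
    - [0,1,0,0,0,0,0]
    - [0,1,0,0,0,0,0]
    - [0,0,0,0,0,0,0]

```text
clock: 15.2
position: [0.5664, -0.0836, 0.2774]
ee_rot: [-1.213, 1.207, 1.213]
force: [0.3, 0.8, 0.2]
width: 0.003
```

Call:
arm_command:
  motion:
    - [0,0.7,0,0,0,0,0]
    - [0,0.7,0,0,0,0,0]
    - [0,0,0,0,0,0,0]

```text
clock: 15.58
position: [0.5664, -0.0836, 0.276]
ee_rot: [-1.213, 1.207, 1.213]
force: [-0.6, 0.3, -0.4]
width: 0.0
```

Call:
arm_command:
  motion:
    - [0,0.7,0,0,0,0,0]
    - [0,0.7,0,0,0,0,0]
    - [0,0,0,0,0,0,0]

```text
clock: 15.95
position: [0.5664, -0.0836, 0.2746]
ee_rot: [-1.213, 1.207, 1.213]
force: [-0.8, 0.7, 0.2]
width: 0.005
```

Call:
arm_command:
  motion:
    - [0,0.7,0,0,0,0,0]
    - [0,0.7,0,0,0,0,0]
    - [0,0,0,0,0,0,0]

```text
clock: 16.32
position: [0.5665, -0.0835, 0.2732]
ee_rot: [-1.213, 1.207, 1.213]
force: [0.6, -0.1, 1.5]
width: 0.006
```

Contact.

Call:
arm_command:
  motion:
    - [0,0.6,0,0,0,0,0]
    - [0,0.6,0,0,0,0,0]
    - [0,0,0,0,0,0,0]

```text
clock: 16.7
position: [0.5664, -0.0836, 0.272]
ee_rot: [-1.213, 1.207, 1.213]
force: [-0.4, 0.2, 1.3]
width: 0.006
```

Call:
arm_command:
  motion:
    - [0,0.6,0,0,0,0,0]
    - [0,0.6,0,0,0,0,0]
    - [0,0,0,0,0,0,0]

```text
clock: 17.08
position: [0.5665, -0.0836, 0.2709]
ee_rot: [-1.213, 1.207, 1.213]
force: [1.4, 0.7, 1.7]
width: 0.003
```

Call:
arm_command:
  motion:
    - [0,0.6,0,0,0,0,0]
    - [0,0.6,0,0,0,0,0]
    - [0,0,0,0,0,0,0]

```text
clock: 17.45
position: [0.5665, -0.0836, 0.2699]
ee_rot: [-1.213, 1.206, 1.213]
force: [1.4, 0.4, 4.9]
width: 0.005
```

Call:
arm_command:
  motion:
    - [0,0.5,0,0,0,0,0]
    - [0,0,0,0,0,0,0]
    - [0,0,0,0,0,0,0]

```text
clock: 17.82
position: [0.5665, -0.0836, 0.2697]
ee_rot: [-1.213, 1.206, 1.212]
force: [0.5, 0.5, 8.6]
width: 0.007
```

Call:
arm_command:
  motion:
    - [0,-36,0,0,0,0,0]
    - [0,0,30,-42,0,0,0]
    - [0,0,30,-42,0,0,0]
    - [0,0,30,-42,0,0,0]
    - [0,0,29,-43,0,0,0]

```text
clock: 18.45
position: [0.4467, -0.2542, 0.3049]
ee_rot: [-1.212, 1.207, 1.214]
force: [0.6, -0.4, -0.3]
width: 0.008
```

Call:
arm_command:
  motion:
    - [0,5,0,0,0,0,0]
    - [0,5,0,0,0,0,0]
    - [0,0,0,0,0,0,0]

```text
clock: 18.82
position: [0.4488, -0.2519, 0.2944]
ee_rot: [-1.213, 1.206, 1.216]
force: [0.1, 0.3, -0.5]
width: 0.008
```

Call:
arm_command:
  motion:
    - [0,1,0,0,0,0,0]
    - [0,1,0,0,0,0,0]
    - [0,1,0,0,0,0,0]
    - [0,1,0,0,0,0,0]
    - [0,0,0,0,0,0,0]

```text
clock: 19.45
position: [0.4482, -0.2532, 0.2911]
ee_rot: [-1.213, 1.207, 1.213]
force: [-0.8, -1.6, 0.5]
width: 0.004
```

Call:
arm_command:
  motion:
    - [0,0.7,0,0,0,0,0]
    - [0,0.7,0,0,0,0,0]
    - [0,0,0,0,0,0,0]

```text
clock: 19.82
position: [0.4482, -0.2532, 0.2897]
ee_rot: [-1.213, 1.207, 1.213]
force: [-0.4, -0.8, -0.3]
width: 0.007
```

Call:
arm_command:
  motion:
    - [0,0.7,0,0,0,0,0]
    - [0,0.7,0,0,0,0,0]
    - [0,0,0,0,0,0,0]

```text
clock: 20.2
position: [0.4482, -0.2531, 0.2882]
ee_rot: [-1.213, 1.207, 1.213]
force: [-0.3, 1.0, 0.4]
width: 0.005
```

Call:
arm_command:
  motion:
    - [0,0.7,0,0,0,0,0]
    - [0,0.7,0,0,0,0,0]
    - [0,0,0,0,0,0,0]

```text
clock: 20.58
position: [0.4481, -0.2532, 0.2869]
ee_rot: [-1.213, 1.207, 1.213]
force: [-0.7, -0.2, 0.4]
width: 0.004
```

Call:
arm_command:
  motion:
    - [0,0.7,0,0,0,0,0]
    - [0,0.7,0,0,0,0,0]
    - [0,0,0,0,0,0,0]

```text
clock: 20.95
position: [0.4483, -0.2532, 0.2855]
ee_rot: [-1.213, 1.207, 1.213]
force: [-1.1, 0.1, 0.1]
width: 0.001
```

Call:
arm_command:
  motion:
    - [0,0.7,0,0,0,0,0]
    - [0,0.7,0,0,0,0,0]
    - [0,0,0,0,0,0,0]

```text
clock: 21.32
position: [0.4483, -0.2531, 0.2841]
ee_rot: [-1.213, 1.207, 1.213]
force: [-0.5, -0.5, 1.6]
width: 0.007
```

Call:
arm_command:
  motion:
    - [0,0.7,0,0,0,0,0]
    - [0,0.7,0,0,0,0,0]
    - [0,0,0,0,0,0,0]

```text
clock: 21.7
position: [0.4483, -0.2532, 0.2826]
ee_rot: [-1.213, 1.207, 1.213]
force: [-0.3, 0.3, 1.1]
width: 0.013
```

Call:
arm_command:
  motion:
    - [0,0.7,0,0,0,0,0]
    - [0,0.7,0,0,0,0,0]
    - [0,0,0,0,0,0,0]

```text
clock: 22.08
position: [0.4483, -0.2531, 0.2812]
ee_rot: [-1.213, 1.207, 1.213]
force: [-0.5, -0.6, 0.4]
width: 0.005
```

Call:
arm_command:
  motion:
    - [0,0.7,0,0,0,0,0]
    - [0,0.7,0,0,0,0,0]
    - [0,0,0,0,0,0,0]

```text
clock: 22.45
position: [0.4483, -0.2532, 0.2799]
ee_rot: [-1.213, 1.207, 1.213]
force: [-0.5, -0.0, 0.5]
width: 0.002
```

Call:
arm_command:
  motion:
    - [0,0.7,0,0,0,0,0]
    - [0,0.7,0,0,0,0,0]
    - [0,0,0,0,0,0,0]

```text
clock: 22.82
position: [0.4483, -0.2532, 0.2785]
ee_rot: [-1.213, 1.207, 1.213]
force: [-0.5, 0.2, 0.7]
width: 0.006
```

Call:
arm_command:
  motion:
    - [0,0.7,0,0,0,0,0]
    - [0,0.7,0,0,0,0,0]
    - [0,0,0,0,0,0,0]

```text
clock: 23.2
position: [0.4483, -0.2532, 0.2771]
ee_rot: [-1.213, 1.207, 1.213]
force: [-0.5, -0.5, 0.5]
width: 0.004
```

Call:
arm_command:
  motion:
    - [0,0.7,0,0,0,0,0]
    - [0,0.7,0,0,0,0,0]
    - [0,0,0,0,0,0,0]

```text
clock: 23.58
position: [0.4483, -0.2531, 0.2757]
ee_rot: [-1.213, 1.207, 1.213]
force: [-0.7, 0.6, -0.4]
width: 0.01
```

Call:
arm_command:
  motion:
    - [0,0.6,0,0,0,0,0]
    - [0,0.6,0,0,0,0,0]
    - [0,0,0,0,0,0,0]

```text
clock: 23.95
position: [0.4482, -0.2533, 0.275]
ee_rot: [-1.213, 1.207, 1.213]
force: [-2.2, 0.3, 9.3]
width: 0.004
```

Call:
arm_command:
  motion:
    - [0,0.2,0,0,0,0,0]
    - [0,0,0,0,0,0,0]

```text
clock: 24.2
position: [0.4482, -0.2533, 0.275]
ee_rot: [-1.213, 1.206, 1.212]
force: [-3.7, 1.6, 10.5]
width: 0.005
```

Call:
arm_command:
  motion:
    - [0,-22,0,0,0,0,0]
    - [0,0,-48,13,0,0,0]
    - [0,0,-48,14,0,0,0]
    - [0,5,0,0,0,0,0]
    - [0,5,0,0,0,0,0]

```text
clock: 24.82
position: [0.5437, -0.2257, 0.2856]
ee_rot: [-1.213, 1.207, 1.214]
force: [-2.0, -0.6, -0.1]
width: 0.005
```

Call:
arm_command:
  motion:
    - [0,0.5,0,0,0,0,0]
    - [0,0,0,0,0,0,0]

```text
clock: 25.08
position: [0.5434, -0.2262, 0.2859]
ee_rot: [-1.212, 1.208, 1.212]
force: [0.5, -0.1, -0.5]
width: 0.007
```

Call:
arm_command:
  motion:
    - [0,2,0,0,0,0,0]
    - [0,2,0,0,0,0,0]
    - [0,2,0,0,0,0,0]
    - [0,2,0,0,0,0,0]
    - [0,0,0,0,0,0,0]

```text
clock: 25.7
position: [0.5441, -0.2257, 0.2777]
ee_rot: [-1.213, 1.207, 1.213]
force: [0.5, 0.1, -0.5]
width: 0.005
```

Call:
arm_command:
  motion:
    - [0,1.5,0,0,0,0,0]
    - [0,1.5,0,0,0,0,0]
    - [0,1,0,0,0,0,0]
    - [0,0,0,0,0,0,0]

```text
clock: 26.2
position: [0.5441, -0.2257, 0.2737]
ee_rot: [-1.213, 1.207, 1.213]
force: [0.8, -0.0, 0.0]
width: 0.002
```

Call:
arm_command:
  motion:
    - [0,1,0,0,0,0,0]
    - [0,1,0,0,0,0,0]
    - [0,0.5,0,0,0,0,0]
    - [0,0,0,0,0,0,0]

```text
clock: 26.7
position: [0.5442, -0.2257, 0.2714]
ee_rot: [-1.213, 1.207, 1.213]
force: [0.6, 0.5, 0.0]
width: 0.004
```

Call:
arm_command:
  motion:
    - [0,1,0,0,0,0,0]
    - [0,1,0,0,0,0,0]
    - [0,0,0,0,0,0,0]

```text
clock: 27.08
position: [0.5441, -0.2257, 0.2692]
ee_rot: [-1.213, 1.207, 1.213]
force: [1.2, -0.3, 0.6]
width: 0.006
```

Call:
arm_command:
  motion:
    - [0,1,0,0,0,0,0]
    - [0,1,0,0,0,0,0]
    - [0,0,0,0,0,0,0]

```text
clock: 27.45
position: [0.544, -0.2257, 0.2672]
ee_rot: [-1.213, 1.207, 1.213]
force: [0.7, 0.3, 0.7]
width: 0.008
```

Call:
arm_command:
  motion:
    - [0,0.7,0,0,0,0,0]
    - [0,0.7,0,0,0,0,0]
    - [0,0,0,0,0,0,0]

```text
clock: 27.82
position: [0.5441, -0.2256, 0.2658]
ee_rot: [-1.213, 1.207, 1.213]
force: [1.3, 0.3, 1.1]
width: 0.003
```

Call:
arm_command:
  motion:
    - [0,0.7,0,0,0,0,0]
    - [0,0.7,0,0,0,0,0]
    - [0,0,0,0,0,0,0]

```text
clock: 28.2
position: [0.5442, -0.2256, 0.2645]
ee_rot: [-1.213, 1.207, 1.213]
force: [0.9, 0.2, 1.6]
width: 0.005
```

Call:
arm_command:
  motion:
    - [0,0.7,0,0,0,0,0]
    - [0,0.7,0,0,0,0,0]
    - [0,0,0,0,0,0,0]

```text
clock: 28.58
position: [0.5441, -0.2257, 0.2631]
ee_rot: [-1.213, 1.207, 1.213]
force: [2.1, -0.2, 2.1]
width: 0.004
```

Call:
arm_command:
  motion:
    - [0,0.6,0,0,0,0,0]
    - [0,0.6,0,0,0,0,0]
    - [0,0,0,0,0,0,0]

```text
clock: 28.95
position: [0.5441, -0.2257, 0.2619]
ee_rot: [-1.213, 1.207, 1.213]
force: [1.6, 0.0, 2.2]
width: 0.004
```

Call:
arm_command:
  motion:
    - [0,0.6,0,0,0,0,0]
    - [0,0.6,0,0,0,0,0]
    - [0,0,0,0,0,0,0]

```text
clock: 29.32
position: [0.5442, -0.2257, 0.2609]
ee_rot: [-1.213, 1.207, 1.213]
force: [2.0, 1.1, 3.3]
width: 0.002
```

Call:
arm_command:
  motion:
    - [0,0.4,0,0,0,0,0]
    - [0,0.4,0,0,0,0,0]
    - [0,0,0,0,0,0,0]

```text
clock: 29.7
position: [0.5442, -0.2257, 0.2605]
ee_rot: [-1.213, 1.206, 1.212]
force: [-0.6, 1.3, 8.5]
width: 0.004
```

Call:
arm_command:
  motion:
    - [0,0.4,0,0,0,0,0]
    - [0,0,0,0,0,0,0]
    - [0,0,0,0,0,0,0]

```text
clock: 30.08
position: [0.5442, -0.2258, 0.2603]
ee_rot: [-1.213, 1.206, 1.212]
force: [-0.2, 2.4, 11.9]
width: 0.006
```

Call:
arm_command:
  motion:
    - [0,-30,0,0,0,0,0]
    - [0,-40,0,0,0,0,0]
    - [85,-40,0,0,0,0,0]
    - [85,0,50,-14,0,0,0]
    - [85,0,0,0,-8,0,0]

```text
clock: 30.7
position: [0.4904, -0.2416, 0.3695]
ee_rot: [-1.312, 1.14, 1.316]
force: [1.3, -0.5, 0.4]
width: 0.281
```

Call:
arm_command:
  motion:
    - [85,0,0,0,-7,0,0]
    - [85,0,0,0,0,0,0]
    - [85,0,0,0,0,0,0]
    - [85,0,0,0,0,0,0]
    - [85,0,0,0,0,0,0]

```text
clock: 31.32
position: [0.4942, -0.2399, 0.3694]
ee_rot: [-1.402, 1.071, 1.403]
force: [-0.1, -0.0, -0.0]
width: 0.828
```

```bash
python3 - <<'E'
from h import *
s=arm.observe();print({k:np.round(s[k],4) for k in ('clock','joints','position','force','width')}); print(R.from_rotvec(s['ee_rot']).as_matrix().round(3))
im=get_image('wrist');save(im,'w2.png')
P=cloud(im);np.save('w1.npy',P)
for t in('stand_a','crown_a','tail_a'):
    for d in pinpoint('wrist',t)[:3]: print(t,np.round(d['point'],3),round(d['p'],2))
E
sed -i "s/for n,c,yaw in.*/for n,c,yaw in(('C',(.494,-.240),15),):/" m.py; python3 m.py
```

```text
{'clock': np.float64(31.325), 'joints': array([ 0.1431,  0.3478,  0.2795,  1.8232, -0.1129,  0.9864,  2.3061]), 'position': array([ 0.4942, -0.2399,  0.3694]), 'force': array([-0.1277, -0.009 , -0.0282]), 'width': np.float64(0.8277)}
[[-0.    -0.965 -0.263]
 [ 0.    -0.263  0.965]
 [-1.     0.     0.   ]]
stand_a [0.507 0.033 0.021] 0.95
stand_a [ 0.491 -0.243  0.013] 0.93
stand_a [ 0.514 -0.099  0.015] 0.67
crown_a [ 0.456 -0.253  0.117] 0.74
crown_a [ 0.469 -0.107  0.106] 0.67
tail_a [ 0.547 -0.233  0.08 ] 0.92
tail_a [ 0.496 -0.405  0.076] 0.85
C cheek 746 [-0.015  -0.0228] [0.0154 0.0193]
  side -1 379 [-0.0006 -0.0185] 0.1029
  side 1 367 [0.     0.0152] 0.103
   crown 581 [0.1142 0.116 ] -0.0141 0.0121
   tail 456 [0.0789 0.0813] -0.0134 0.0082
  plinth [ 494.7 -241.3] [129.7  55.5] 13.9
```

View pics/w2.png

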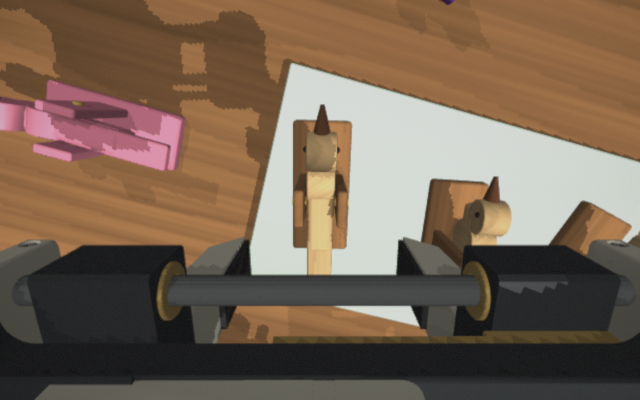

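Call:
arm_command:
  motion:
    - [85,36,0,-1.6,0,0,0]
    - [85,36,0,0,0,0,0]
    - [85,30,0,0,0,0,0]
    - [85,6,0,0,0,0,0]
    - [85,0,0,0,0,0,0]

```text
clock: 32.15
position: [0.4948, -0.2416, 0.2619]
ee_rot: [-1.403, 1.071, 1.403]
force: [0.0, -0.0, -0.2]
width: 0.927
```

Call:
arm_command:
  motion:
    - [30,0,0,0,0,0,0]
    - [30,0,0,0,0,0,0]
    - [30,0,0,0,0,0,0]
    - [30,0,0,0,0,0,0]
    - [30,0,0,0,0,0,0]
  newtons: 25

```text
clock: 32.78
position: [0.4947, -0.2416, 0.2617]
ee_rot: [-1.403, 1.071, 1.403]
force: [0.8, -1.0, 0.5]
width: 0.456
```

```bash
python3 - <<'E'
from h import *
im=get_image('top');P=cloud(im).reshape(-1,3)
k=(abs(P[:,0]-.541)<.16)&(abs(P[:,1]-.282)<.11)&(P[:,2]>.015)&(P[:,2]<.035)
r=cv2.minAreaRect(P[k][:,:2].astype('f4')*1000);print(k.sum(),r)
s=arm.observe();print({k:np.round(s[k],4) for k in ('clock','joints','position','force','width')})
E
```

```text
691 ((542.4551391601562, 280.6414489746094), (222.96734619140625, 133.60122680664062), 10.989174842834473)
{'clock': np.float64(32.825), 'joints': array([ 0.1791,  0.4835,  0.244 ,  1.9296, -0.1659,  0.7472,  2.3558]), 'position': array([ 0.4947, -0.2416,  0.2616]), 'force': array([-0.5433, -0.7716,  0.9843]), 'width': np.float64(0.459)}
```

Call:
arm_command:
  motion:
    - [30,-5,0,0,0,0,0]
    - [30,-15,0,0,0,0,0]
    - [30,-30,0,0,0,0,0]
    - [30,-30,0,0,0,0,0]
    - [30,0,0,0,0,0,0]

```text
clock: 33.45
position: [0.4952, -0.2419, 0.3443]
ee_rot: [-1.407, 1.069, 1.399]
force: [0.6, -1.3, -4.0]
width: 0.458
```

Call:
arm_command:
  motion:
    - [30,-30,0,0,0,0,0]
    - [30,-30,0,0,0,0,0]
    - [30,0,0,0,0,0,0]

```text
clock: 33.83
position: [0.4949, -0.2417, 0.4027]
ee_rot: [-1.405, 1.07, 1.4]
force: [0.2, -0.6, -4.1]
width: 0.458
```

```bash
python3 - <<'E'
from h import *
s=arm.observe();print({k:np.round(s[k],4) for k in ('clock','joints','position','force','width')}); M=R.from_rotvec(s['ee_rot']).as_matrix()
print((M.T@(np.array([.5425,.281,.405])-s['position'])*1000).round(1))
im=get_image('wrist');save(im,'w3.png')
im=get_image('scene');c=im['frame'][120:300,150:470];cv2.imwrite('pics/s3.png',cv2.resize(c[:,:,::-1],None,fx=2.5,fy=2.5))
E
```

```text
{'clock': np.float64(33.825), 'joints': array([ 0.1357,  0.3162,  0.2903,  1.7782, -0.1027,  1.0588,  2.3002]), 'position': array([ 0.4949, -0.2417,  0.4027]), 'force': array([ 0.1585, -0.5752, -4.1467]), 'width': np.float64(0.4583)}
[  -2.6 -183.8  491.6]
```

View pics/s3.png

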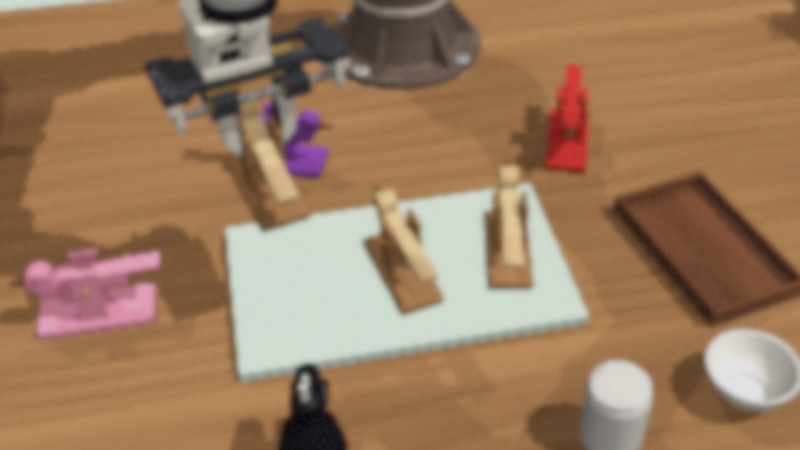

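Call:
arm_command:
  motion:
    - [30,0,-8,21,0,0,0]
    - [30,0,-12,33,0,0,0]
    - [30,0,-12,33,0,0,0]
    - [30,0,-13,34,0,0,0]
    - [30,0,-13,34,0,0,0]

```text
clock: 34.55
position: [0.5091, -0.0754, 0.3997]
ee_rot: [-1.401, 1.073, 1.406]
force: [0.0, 0.5, -3.0]
width: 0.456
```

Call:
arm_command:
  motion:
    - [30,0,-13,34,0,0,0]
    - [30,0,-13,34,0,0,0]
    - [30,0,-13,34,0,0,0]
    - [30,0,-13,34,0,0,0]
    - [30,0,-13,34,0,0,0]

```text
clock: 35.17
position: [0.527, 0.1056, 0.3996]
ee_rot: [-1.402, 1.073, 1.405]
force: [-0.2, -0.7, -3.0]
width: 0.454
```

Call:
arm_command:
  motion:
    - [30,0,-13,34,0,0,0]
    - [30,0,-13,34,0,0,0]
    - [30,0,-12,33,0,0,0]
    - [30,0,-13,34,0,0,0]
    - [30,0,-10,32,0,0,0]

```text
clock: 35.8
position: [0.5419, 0.2828, 0.3992]
ee_rot: [-1.403, 1.074, 1.405]
force: [-0.4, -0.9, -3.0]
width: 0.455
```

Call:
arm_command:
  motion:
    - [30,0,0,0,4,0,0]
    - [30,0,0,0,0,0,0]
    - [30,0,0,0,0,0,0]

```text
clock: 36.17
position: [0.5423, 0.2809, 0.4005]
ee_rot: [-1.353, 1.111, 1.354]
force: [0.7, 0.2, -3.8]
width: 0.455
```

```bash
python3 - <<'E'
from h import *
s=arm.observe();print({k:np.round(s[k],4) for k in ('clock','joints','position','force','width')}); M=R.from_rotvec(s['ee_rot']).as_matrix();print(M.round(3))
print((M.T@(np.array([.5425,.281,.252])-s['position'])*1000).round(1))
im=get_image('wrist');save(im,'w4.png');P=cloud(im).reshape(-1,3)
im=get_image('scene');c=im['frame'][100:260,360:520];cv2.imwrite('pics/s4.png',cv2.resize(c[:,:,::-1],None,fx=3.5,fy=3.5))
T=get_image('top');Q=cloud(T).reshape(-1,3)
y=np.radians(11);L=(P[:,:2]-s['position'][:2])@np.array([[np.cos(y),-np.sin(y)],[np.sin(y),np.cos(y)]])
k=(L[:,0]<-.03)&(L[:,0]>-.075)&(abs(L[:,1])<.027)&(abs(P[:,2]-.17)<.02)
z=P[k][:,2];k2=np.abs(z-np.median(z))<.01; print(k.sum(),np.median(z),'slope x,y',np.linalg.lstsq(np.c_[L[k][k2],np.ones(k2.sum())],z[k2],rcond=None)[0].round(3),L[k].min(0),L[k].max(0))
E
```

```text
{'clock': np.float64(36.175), 'joints': array([-0.6335,  0.4143,  0.0969,  1.6197, -0.0432,  1.1115,  1.2429]), 'position': array([0.5423, 0.2809, 0.4005]), 'force': array([ 0.7246,  0.2135, -3.8414]), 'width': np.float64(0.4553)}
[[-0.001 -0.981 -0.196]
 [-0.001 -0.196  0.981]
 [-1.     0.002 -0.001]]
[148.5  -0.5   0.2]
2245 0.16853275746832433 slope x,y [ 0.017 -0.007  0.169] [-0.06535951 -0.0269887 ] [-0.03006308  0.026992  ]
```

View pics/w4.png

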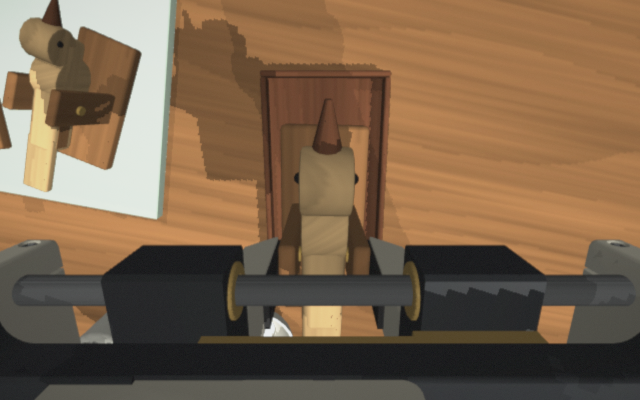

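Call:
arm_command:
  motion:
    - [30,25,0,0,0,0,0]
    - [30,30,0,0,0,0,0]
    - [30,30,0,0,0,0,0]
    - [30,25,0,0,0,0,0]
    - [30,15,0,0,0,0,0]

```text
clock: 36.95
position: [0.5422, 0.2812, 0.2754]
ee_rot: [-1.353, 1.111, 1.353]
force: [0.0, 0.7, -2.4]
width: 0.457
```

Call:
arm_command:
  motion:
    - [30,8,0,0,0,0,0]
    - [30,6,0,0,0,0,0]
    - [30,4,0,0,0,0,0]
    - [30,0,0,0,0,0,0]

```text
clock: 37.45
position: [0.5424, 0.2817, 0.2587]
ee_rot: [-1.353, 1.109, 1.353]
force: [0.4, -0.5, -3.3]
width: 0.453
```

Call:
arm_command:
  motion:
    - [30,1,0,0,0,0,0]
    - [30,1,0,0,0,0,0]
    - [30,1,0,0,0,0,0]
    - [30,0,0,0,0,0,0]

```text
clock: 37.95
position: [0.5423, 0.2816, 0.2555]
ee_rot: [-1.353, 1.11, 1.353]
force: [0.7, 1.0, -2.9]
width: 0.46
```

Call:
arm_command:
  motion:
    - [30,1,0,0,0,0,0]
    - [30,1,0,0,0,0,0]
    - [30,0.7,0,0,0,0,0]
    - [30,0,0,0,0,0,0]

```text
clock: 38.45
position: [0.5423, 0.2816, 0.2527]
ee_rot: [-1.353, 1.11, 1.353]
force: [-0.1, -0.8, -2.4]
width: 0.461
```

Call:
arm_command:
  motion:
    - [30,0.6,0,0,0,0,0]
    - [30,0.6,0,0,0,0,0]
    - [30,0,0,0,0,0,0]

```text
clock: 38.83
position: [0.5424, 0.2817, 0.2517]
ee_rot: [-1.353, 1.109, 1.353]
force: [-0.7, -0.1, -2.2]
width: 0.457
```

Call:
arm_command:
  motion:
    - [30,0.6,0,0,0,0,0]
    - [30,0.6,0,0,0,0,0]
    - [30,0,0,0,0,0,0]

```text
clock: 39.2
position: [0.5424, 0.2815, 0.2516]
ee_rot: [-1.353, 1.109, 1.352]
force: [-3.2, -2.4, 10.3]
width: 0.458
```

Call:
arm_command:
  motion:
    - [30,-0.8,0,0,0,0,0]
    - [60,0,0,0,0,0,0]
    - [70,0,0,0,0,0,0]
    - [70,0,0,0,0,0,0]
    - [70,0,0,0,0,0,0]

```text
clock: 39.83
position: [0.5424, 0.2817, 0.2512]
ee_rot: [-1.353, 1.109, 1.353]
force: [0.3, -0.1, 0.5]
width: 0.758
```

Call:
arm_command:
  motion:
    - [70,-15,0,0,0,0,0]
    - [70,-30,0,0,0,0,0]
    - [70,-40,0,0,0,0,0]
    - [70,-40,0,0,0,0,0]
    - [70,-20,0,0,0,0,0]

```text
clock: 40.45
position: [0.5426, 0.2817, 0.4]
ee_rot: [-1.353, 1.105, 1.351]
force: [1.1, -0.1, -0.9]
width: 0.764
```

Call:
arm_command:
  motion:
    - [70,0,30,0,0,0,0]
    - [70,0,30,0,0,0,0]
    - [70,0,0,0,0,0,0]

```text
clock: 40.83
position: [0.4819, 0.2697, 0.3976]
ee_rot: [-1.353, 1.108, 1.354]
force: [0.8, 0.5, -0.4]
width: 0.761
```

```bash
python3 - <<'E'
from h import *
s=arm.observe();print({k:np.round(s[k],4) for k in ('clock','position','force','width')})
im=get_image('wrist');save(im,'w5.png');P=cloud(im).reshape(-1,3)
for c in('wrist','scene','top'):
  I=get_image(c)
  for t in('stand_a','crown_a','tail_a','dragon','tin','bowl'):
    for d in pinpoint(c,t)[:6]: print(c,t,np.round(d['point'],3),round(d['p'],2))
y=np.radians(11.3);L=(P[:,:2]-[.5424,.2815])@np.array([[np.cos(y),-np.sin(y)],[np.sin(y),np.cos(y)]])
k=(abs(L[:,0])<.065)&(abs(L[:,1])<.028)&(abs(P[:,2]-.020)<.008)
print(k.sum(),np.median(P[k][:,2]),np.linalg.lstsq(np.c_[L[k],np.ones(k.sum())],P[k][:,2],rcond=None)[0].round(3),L[k].min(0),L[k].max(0))
k=(abs(L[:,0]-.052)<.006)&(abs(L[:,1])<.010)&(P[:,2]>.04);print('tail z',np.median(P[k][:,2])if k.sum() else 0)
E
```

```text
{'clock': np.float64(40.825), 'position': array([0.4819, 0.2697, 0.3976]), 'force': array([ 0.8236,  0.5425, -0.4181]), 'width': np.float64(0.761)}
wrist stand_a [0.543 0.282 0.003] 0.78
wrist stand_a [0.507 0.034 0.019] 0.58
wrist crown_a [0.466 0.042 0.107] 0.87
wrist crown_a [0.506 0.274 0.107] 0.66
wrist tail_a [0.593 0.29  0.071] 0.65
wrist dragon [0.561 0.023 0.084] 0.63
scene stand_a [0.547 0.282 0.009] 0.87
scene stand_a [ 0.515 -0.097  0.016] 0.75
scene stand_a [ 0.256 -0.218  0.004] 0.74
scene stand_a [ 0.299  0.181 -0.002] 0.66
scene stand_a [ 0.492 -0.457  0.003] 0.63
scene stand_a [0.758 0.242 0.001] 0.27
scene crown_a [ 0.467 -0.105  0.106] 0.8
scene crown_a [0.349 0.161 0.091] 0.76
scene crown_a [ 0.496 -0.508  0.086] 0.73
scene crown_a [0.504 0.27  0.107] 0.63
scene crown_a [0.592 0.288 0.074] 0.63
scene crown_a [0.465 0.048 0.109] 0.56
scene tail_a [0.598 0.287 0.071] 0.89
scene tail_a [ 0.563 -0.085  0.09 ] 0.78
scene tail_a [ 0.239 -0.274  0.077] 0.78
scene tail_a [0.554 0.023 0.08 ] 0.73
scene tail_a [0.253 0.197 0.077] 0.65
scene tail_a [ 0.497 -0.4    0.074] 0.5
[... 343 characters left out ...]
.56
top crown_a [ 0.466 -0.108  0.108] 0.87
top crown_a [ 0.494 -0.505  0.085] 0.84
top crown_a [0.344 0.164 0.086] 0.83
top crown_a [ 0.271 -0.181  0.084] 0.7
top crown_a [ 0.565 -0.087  0.091] 0.6
top tail_a [0.254 0.196 0.081] 0.98
top tail_a [0.559 0.027 0.082] 0.96
top tail_a [0.597 0.289 0.066] 0.72
top tail_a [ 0.496 -0.409  0.077] 0.67
top tail_a [ 0.566 -0.087  0.091] 0.62
top tail_a [ 0.24  -0.275  0.075] 0.58
top dragon [ 0.754 -0.229  0.003] 0.56
top tin [0.776 0.08  0.006] 0.9
top tin [0.559 0.026 0.082] 0.63
top tin [0.545 0.283 0.004] 0.6
top bowl [0.751 0.236 0.   ] 0.94
1753 0.01903689243013973 [ 0.007 -0.002  0.019] [-0.06421137 -0.0275526 ] [0.05513149 0.0279704 ]
tail z 0
```

View pics/w5.png

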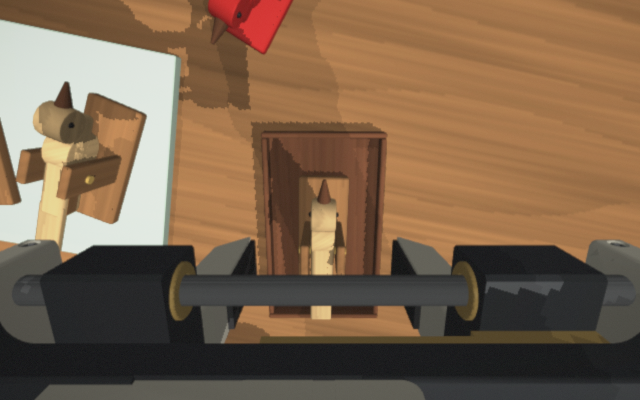

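```bash
python3 -c "
from cell import arm
print(arm.sign_off())"
```

```text
the job is handed in; nothing more can be done
None
```

The loose bird was C, the one at the -y end of the slab; it now stands flat in the returns tray, still rocked tail-down. I rocked all three birds, crown first and then tail, with measured forces of at most 14 N.

| Bird | Crown stop above underside | Tail stop above underside | Tail travel from contact to stop | Verdict |
|---|---|---|---|---|
| A | about 91 mm | about 71 mm | about 3 mm | sound |
| B | about 86 mm | about 76 mm | about 3.5 mm | sound |
| C | about 81 mm | about 64.5 mm | not measured; contact was not clear | loose |

C's tail figure is worked out from the fingertip height, allowing for the tilted tail touching the fingertip's inner edge. It is the closest to its limit: about 1 mm under the 65.4 mm needed at the press.

**Setting down:** I lifted C by its cheeks and lowered it into the tray until the floor pushed back with about 10 N. Then I released it and moved the arm clear.

**Last checks:**
- **C in the tray:** the plinth top is at 19 mm, where 20 mm is expected, and tilted by less than 0.01 rad. The stand is within about 5 mm of the tray's centre.
- **C tail-down:** the tail point is about 60 to 68 mm above the underside across the three cameras. Their average of about 63 mm is below the 67 mm limit, but the top reading is just over it. My own depth check of the tail returned nothing because the gripper hid it. Both crown readings, about 101 mm, agree with the bird still being fully tail-down.
- **Everything else:** birds A and B and the dragon, tin and bowl read where they were at the start, within the networks' accuracy.

The job was handed in at about 41 s of the 72 s allowed, and no verdict was reported.

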